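# Set the laser head over the walnut coaster

### The arm

A 7-joint arm with a two-finger parallel gripper is mounted at the origin on the work surface. World frame = base frame: x ahead of the robot, y to its left, z up, the work surface at z = 0. Lengths are in m, angles in rad, forces in N, time in s.
With the tool pointing down it reaches from about 0.425 to 0.925 m from the base axis. Payload 6.8 kg.
Tool frame: the origin (TCP) lies midway between the tips of the shut fingers; the grasp point (between the pads) lies 19 mm behind it; y points along the fingers, z is the direction in which the jaws open and shut, and the axes are right-handed (so a half turn about y gives the same grasp; the last joint's range is limited). The gripper opens to 85 mm and grips with 20 to 120 N. Pads are 22 mm wide; open, the fingers measure 114 mm over their backs; the gripper's body (76 mm by 85 mm) begins 54 mm behind the grasp point. The pads swing forward as they close: fully open they stand 13 mm farther back than shut.
Start: joints at [1.18, 0.477, 0.022, 1.555, -0.011, 1.109, -0.083], TCP at [0.188, -0.648, 0.231] pointing down, gripper open.
Joint ranges: [-2.96, 2.96], [-0.34, 2.1], [-1.41, 1.46], [0.24, 2.44], [-1.37, 4.51], [0.17, 1.92], [-2.96, 2.96]. Speed limits (rad/s): [2.39, 2.39, 3.14, 3.14, 3.14, 3.14, 3.14].

### API

Orientations are given as a unit quaternion [w, x, y, z].
In Python, from station import bot gives the robot as it stands. The module is installed in compiled form; this text tells all that it offers.
- The arm moves only by the shell command python3 -m crank 'ROWS' [FORCE]. ROWS is JSON, a list of rows, each an object with "linear": the shift along the tool's x, y, z in m, a list of three; "dr": the turn, a rotation vector about the tool's x, y, z in degrees, a list of three; "hand": the gripper command: -1 is shut, 1 is fully open, values between are in proportion. A call has 1 to 10 rows; each row is the pose to reach, as a shift and turn from the pose commanded when the call began, along the tool's axes at that moment; what a row does not reach only later rows make up. A row lasts 1/12 s, in which the tool goes at most 41.7 mm and 7.16 degrees, less where a joint would pass 70% of its speed; a pose out of reach is approached as far as the arm can. A call with a gripper value outside its range is refused whole. The fingers move at their own pace and stop on an object; FORCE is the grip in N (left out, the last holds). Time passes only in rows, so rows that repeat a pose let the fingers close. It gives the time, the measured TCP pose, the force and the opening at its end, in the units of the state.
- bot.get_obs(): the state, without advancing time (a new reading comes with each control period).
- bot.read_camera(name): name is "side" or "top"; returns the picture (420x560x3 uint8, blue, green, red); there is no depth.
- bot.camera_params(name): a dict with "K" (3x3 intrinsics, pixels), "R" (3x3) and "t" (3): a world point X has camera coordinates R X + t. Camera axes: x right, y down, z forward; pixel columns grow to the right and rows downward; lengths in m; the calibration is good to about 2 mm. A picture is of the moment at which its call begins. camera_params takes no time and is no camera call.
- bot.hand_in(): hands the job in, once; it reports no verdict.
Trained networks look in the newest picture that a camera, given by its name, has taken for a name from the list of things; names that differ only in an ending like _2 or _b are one class to them, and where a whole thing is asked for, a point or a joint stands for the part that bears it (a point fixed in the world has none). Each returns a list of dicts, best first, with "score" (0 to 1); they miss things now and then, are a little off and sometimes report something else, mostly with a low value. They report only what shows in the picture. A call takes as long as a camera call. They do not tell look-alikes from the thing itself.
- bot.search_frame(camera, target): "extent" ([left, top, right, bottom] in pixels, round what is visible of it).
- bot.cut_out(camera, target): "pixels" (420x560 bool, what is visible of it) and "extent" ([left, top, right, bottom] in pixels, round what is visible of it).
- bot.place_of(camera, target): "xy" ([column, row] in pixels: a listed point, or the origin of a listed thing).
The state is a dict: "t": time; "q": joint angles; "joint_vel": joint speeds; "joint_torque": joint torques, N m; "eef_pos": TCP position; "tool_rot": TCP orientation; "contact_force": force on the tool from outside, world axes, zero at the start; "torque": the same for the moment, N m; "gripper_width": opening from 0.0 (shut) to 1.0 (fully open).
Only numpy, scipy, OpenCV 4.12 (cv2) and the standard library are available. Lean on these libraries where they do the work, as an engineer would, in place of code of your own. Each camera call takes 0.05 s, during which the arm holds its last target. There are 200 camera calls.

### The job

The desktop laser engraver has three round coaster blanks lying in the nests of its bed. Take the laser head by its red grip and slide it along its rail until its nozzle stands over the middle of the dark walnut coaster, then let go. Leave the walnut coaster lying in its nest.

Things in the scene. Friction and masses are not known exactly. Their poses are not given: they have to be found in the camera images.
- laser_head (a joint): laser head along its rail, m: 0 at the park end, 0.34 at the far stop; grows along the y axis of laser_grip. Steady friction of 2 to 4 N; it stays where left. Starts at 0 to 0.07; the three nests lie at about 0.12, 0.21 and 0.30, coasters in any order. The engraver is fixed to the table.
- laser_grip (a point): on the red upright fin atop the sliding head, 100 mm above the table, 15 mm below the fin's top: pinch here. Fin 14 mm thick along the rail (y), 28 mm wide (x), 51 mm above the grey saddle plate (70 mm in y, 60 in x, top 64 mm high). Axes: z up, y along the rail, x towards the coasters. Rail end plates 67 mm high; laser module 57 mm away in +x, 100 mm high.
- laser_nozzle (a point): tip of the brass nozzle under the black laser module (46 by 44 mm, yellow line on top), 30 mm above the table. Moves with the head, 80 mm from laser_grip in +x at the same y: red fin, yellow line and nozzle are in one line across the rail. Its path runs over the centres of the nests. Axes as laser_grip.
- walnut_coaster: the dark brown round coaster, 80 mm across, 9 mm thick, loose in one of the three nests of the grey bed (the others hold pale ones). Origin: centre of its underside, 7 mm above the table; its top is 16 mm above the table, 14 mm below the nozzle tip. Nests are 90 mm apart, 5 mm deep.
Not all that is in view belongs to the job. Leave any green or pink look-alike of the walnut_coaster alone.

How it is judged:
By the outcome, as a careful person would: the job done as asked, in the order asked, and still so for the second after the job is handed in, with the robot touching nothing.
It also fails if it takes over 32 s, if anything falls off the work surface, if the arm or the gripper's body presses on something with over 40 N, if the wrist force passes 120 N, or if a joint passes its speed limit or range.

## Working session

There is one attempt and no reset: what is moved stays moved. The work goes in short steps, Python scripts to look and compute and a shell command to move; the robot and the scene stay as the last step left them, time stands still between calls to the robot, and variables do not carry over. Pictures are saved under pics/ and viewed, about 8 in all and at most 12, crops included, and the job is handed in when it is done.

```bash
mkdir -p pics; cat > h.py <<'E'
import numpy as np, cv2
from station import bot
from scipy.spatial.transform import Rotation as Rn
def onplane(cam,uv,z):
    p=bot.camera_params(cam);K,R,t=[np.array(p[k],float) for k in("K","R","t")]
    d=R.T@np.linalg.solve(K,[uv[0],uv[1],1]);c=-R.T@t
    return c+d*(z-c[2])/d[2]
def tri(uvs):
    A=[];b=[]
    for cam,uv in uvs.items():
        p=bot.camera_params(cam);K,R,t=[np.array(p[k],float) for k in("K","R","t")]
        P=K@np.c_[R,t]
        for i in(0,1):
            r=P[i]-uv[i]*P[2];A.append(r[:3]);b.append(-r[3])
    return np.linalg.lstsq(np.array(A),np.array(b),rcond=None)[0]
def toolmat():
    q=np.array(bot.get_obs()["tool_rot"]);return Rn.from_quat(q[[1,2,3,0]]).as_matrix()
E
python3 - <<'E'
from h import *
for c in("top","side"):
    im=bot.read_camera(c);cv2.imwrite(f"pics/{c}0.png",im)
Z={"laser_grip":.1,"laser_nozzle":.03,"walnut_coaster":.007}
for n in Z:
    for c in("top","side"):
        for d in bot.place_of(c,n)[:4]: print(n,c,np.round(d["xy"],1),round(d["score"],2),np.round(onplane(c,d["xy"],Z[n]),4))
o=bot.get_obs();print(o);print(np.round(toolmat(),3))
E
```

```text
laser_grip top [324.1 182.3] 0.69 [ 0.5787 -0.0795  0.1   ]
laser_grip side [280.6 193.3] 0.58 [ 0.5723 -0.0717  0.1   ]
laser_nozzle top [315.4 149.6] 0.88 [ 0.6552 -0.0725  0.03  ]
laser_nozzle side [246.1 213.7] 0.95 [ 0.6515 -0.061   0.03  ]
walnut_coaster top [254.  275.1] 0.97 [0.4026 0.0559 0.007 ]
walnut_coaster top [225.3 157.9] 0.93 [0.645  0.1128 0.007 ]
walnut_coaster top [180.2 263.9] 0.9 [0.4277 0.2061 0.007 ]
walnut_coaster side [278.1 355.2] 0.88 [0.4201 0.2072 0.007 ]
walnut_coaster side [204.8 266.5] 0.74 [0.6392 0.1026 0.007 ]
walnut_coaster side [331.8 298.8] 0.7 [0.3958 0.0598 0.007 ]
{'t': 0.4, 'q': array([ 1.17988218,  0.47711735,  0.02234017,  1.55552411, -0.01148276,
        1.10928646, -0.08311197]), 'joint_vel': array([ 0.00182277, -0.00201652, -0.0001098 , -0.00092147, -0.00186088,
       -0.0009626 , -0.00080159]), 'joint_torque': array([-8.92887529e-04, -5.95628786e+01,  1.60417557e+00, -2.81118447e+01,
        1.23125591e-02,  3.98231598e-03,  9.67706683e-06]), 'eef_pos': array([ 0.18838088, -0.64812466,  0.2311755 ]), 'tool_rot': array([ 0.09965751, -0.09967501,  0.70012076, -0.69997442]), 'contact_force': array([ 0.42303847,  0.79987892, -1.18007795]), 'torque': array([-0.01367796,  0.0401941 , -0.00184069]), 'gripper_width': 0.9993591539541138}
[[-0.96  -0.     0.279]
 [-0.279  0.    -0.96 ]
 [-0.    -1.    -0.   ]]
```

View pics/top0.png

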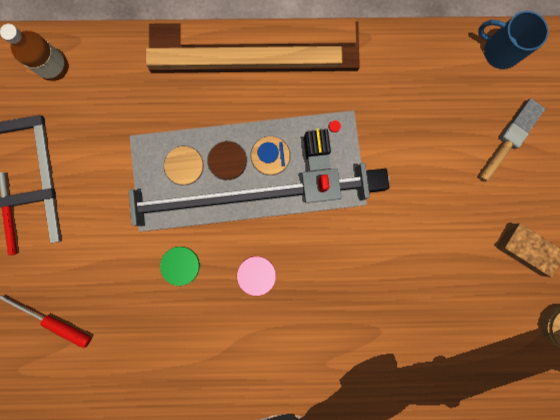

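View pics/side0.png

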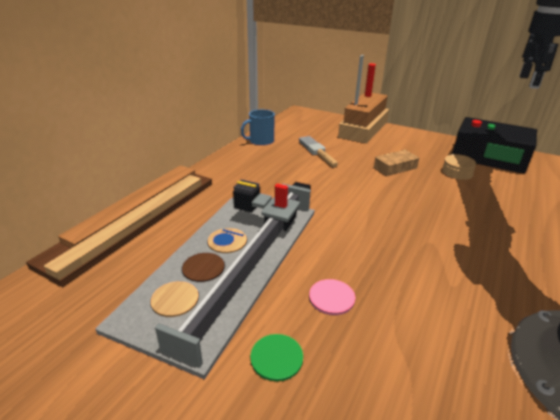

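The top view shows the red fin at (324,182), walnut in the middle nest at (227,160), and pale coasters at (183,165) and (270,155). The green and pink discs are outside the engraver. The side view agrees. Next I'll measure the rail direction and the travel.

```bash
cat >> h.py <<'E'
def blob(im,lo,hi,box):
    h=cv2.cvtColor(im,cv2.COLOR_BGR2HSV);m=cv2.inRange(h,lo,hi);k=np.zeros_like(m);l,t,r,b=box;k[t:b,l:r]=m[t:b,l:r]
    n,_,s,c=cv2.connectedComponentsWithStats(k);i=1+np.argmax(s[1:,4]);return c[i],s[i]
E
python3 - <<'E'
from h import *
im=cv2.imread("pics/top0.png");sd=cv2.imread("pics/side0.png")
cw=blob(im,(0,60,20),(20,255,110),(200,135,252,185));print("walnut",cw,onplane("top",cw[0],.016))
cs=blob(sd,(0,60,10),(20,255,110),(178,248,230,284));print("walnut side",cs,onplane("side",cs[0],.016))
cp=blob(im,(8,60,120),(30,255,255),(160,140,206,190));print("pale",cp,onplane("top",cp[0],.016))
cf=blob(im,(0,150,60),(8,255,255),(310,168,340,198));print("fin",cf,onplane("top",cf[0],.112))
fs=blob(sd,(0,150,40),(8,255,255),(265,175,295,212));print("fin side",fs)
sil=blob(im,(0,0,170),(180,60,255),(140,170,305,215));print("railtop",sil)
ye=blob(im,(22,120,100),(35,255,255),(300,125,335,165));print("yellow",ye,onplane("top",ye[0],.1))
g={c:bot.place_of(c,"laser_grip")[0]["xy"] for c in("top","side")};print("grip tri",tri(g))
g={c:bot.place_of(c,"laser_nozzle")[0]["xy"] for c in("top","side")};print("noz tri",tri(g))
for c in("top","side"):
  p=bot.camera_params(c);print(c,np.round(-np.array(p["R"]).T@p["t"],3))
# rail edges in top
for u in((143,205),(300,189)): print(onplane("top",u,.05))
E
```

```text
walnut (array([226.77664975, 160.03807107]), array([ 208,  141,   39,   39, 1182], dtype=int32)) [0.63877563 0.1087656  0.016     ]
walnut side (array([200.72490706, 271.9739777 ]), array([182, 257,  43,  25, 269], dtype=int32)) [0.62905548 0.12629688 0.016     ]
pale (array([183.23058054, 164.92395748]), array([ 164,  146,   40,   39, 1223], dtype=int32)) [0.62980212 0.19802968 0.016     ]
fin (array([323.1910828 , 182.88535032]), array([318, 175,  11,  17, 157], dtype=int32)) [ 0.57599086 -0.07625633  0.112     ]
fin side (array([280.55882353, 194.61764706]), array([275, 183,  13,  24, 272], dtype=int32))
railtop (array([222.84172662, 193.80215827]), array([140, 183, 163,  22, 556], dtype=int32))
yellow (array([318.50704225, 140.63380282]), array([316, 129,   6,  24,  71], dtype=int32)) [ 0.65676525 -0.07089343  0.1       ]
grip tri [ 0.57853176 -0.08081587  0.09361459]
noz tri [ 0.6582175  -0.07297972  0.02069658]
top [0.478 0.018 0.847]
side [0.235 0.548 0.518]
[0.5456058  0.26896409 0.05      ]
[ 0.57278286 -0.03829022  0.05      ]
```

```bash
python3 -m crank '[{"linear":[-0.53,0,-0.44],"dr":[0,10.6,0],"hand":1},{"linear":[-0.53,0,-0.44],"dr":[0,10.6,0],"hand":1},{"linear":[-0.53,0,-0.44],"dr":[0,10.6,0],"hand":1},{"linear":[-0.53,0,-0.44],"dr":[0,10.6,0],"hand":1},{"linear":[-0.53,0,-0.44],"dr":[0,10.6,0],"hand":1},{"linear":[-0.53,0,-0.44],"dr":[0,10.6,0],"hand":1},{"linear":[-0.53,0,-0.44],"dr":[0,10.6,0],"hand":1},{"linear":[-0.53,0,-0.44],"dr":[0,10.6,0],"hand":1},{"linear":[-0.53,0,-0.44],"dr":[0,10.6,0],"hand":1},{"linear":[-0.53,0,-0.44],"dr":[0,10.6,0],"hand":1}]'
cat > to.py <<'E'
import sys
from h import *
T=np.array([float(v) for v in sys.argv[1:4]]);o=bot.get_obs();M=toolmat()
print("t",o["t"],"pos",o["eef_pos"],"toolz",M[:,2],"toolx",M[:,0],"f",o["contact_force"],"w",o["gripper_width"])
print("linear",np.round(M.T@(T-o["eef_pos"]),4))
print("yaw to go",np.degrees(np.arctan2(M[1,2],M[0,2])-np.arctan2(-.9952,.0976)))
E
python3 to.py 0.577 -0.0775 0.2
```

```text
t: 1.43
eef_pos: [0.4228, -0.3015, 0.2317]
tool_rot: [-0.035, 0.034, -0.706, 0.707]
contact_force: [0.9, -0.5, 0.0]
gripper_width: 0.999
t 1.4333 pos [ 0.42280155 -0.30145023  0.23174781] toolz [ 9.74454668e-02 -9.95240617e-01  7.03339772e-04] toolx [-9.95240561e-01 -9.74459655e-02 -7.13454795e-04] f [ 0.90313433 -0.54777138  0.01772669] w 0.9986013006508654
linear [-0.1753  0.0317 -0.2079]
yaw to go -0.009038969542095895
```

```bash
python3 -m crank '[{"linear":[-0.175,0.03,-0.207],"dr":[0,0,0],"hand":1},{"linear":[-0.175,0.03,-0.207],"dr":[0,0,0],"hand":1},{"linear":[-0.175,0.03,-0.207],"dr":[0,0,0],"hand":1},{"linear":[-0.175,0.03,-0.207],"dr":[0,0,0],"hand":1},{"linear":[-0.175,0.03,-0.207],"dr":[0,0,0],"hand":1},{"linear":[-0.175,0.03,-0.207],"dr":[0,0,0],"hand":1},{"linear":[-0.175,0.03,-0.207],"dr":[0,0,0],"hand":1},{"linear":[-0.175,0.03,-0.207],"dr":[0,0,0],"hand":1},{"linear":[-0.175,0.03,-0.207],"dr":[0,0,0],"hand":1},{"linear":[-0.175,0.03,-0.207],"dr":[0,0,0],"hand":1}]' >/dev/null
python3 to.py 0.577 -0.0775 0.081
python3 - <<'E'
from h import *
for c in("top","side"):
    cv2.imwrite(f"pics/{c}1.png",bot.read_camera(c))
a=cv2.imread("pics/side1.png")[100:310,150:430];b=cv2.imread("pics/top1.png")[100:310,150:430]
cv2.imwrite("pics/c1.png",np.vstack([cv2.resize(a,None,fx=1.4,fy=1.4),cv2.resize(b,None,fx=1.4,fy=1.4)]))
E
```

```text
t 2.2667 pos [ 0.57545821 -0.08127812  0.20124225] toolz [ 9.65580714e-02 -9.95327041e-01  7.87908635e-04] toolx [-9.95327218e-01 -9.65576160e-02  5.97011122e-04] f [ 0.07130113 -1.06266927 -0.41292787] w 1.0027275701173768
linear [-0.002   0.1202 -0.0037]
yaw to go -0.06012354936463974
```

View pics/c1.png

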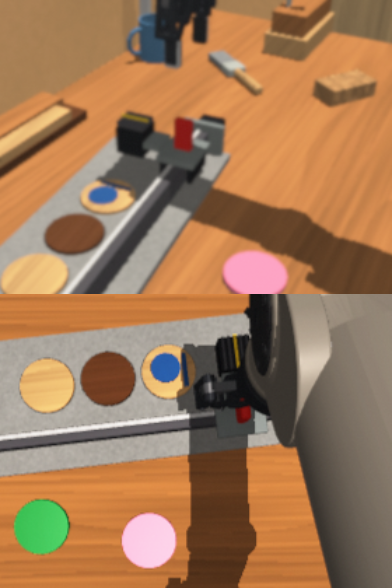

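The crop shows the fin below and between the open fingers, with the path down clear. I'll descend, then close.

```bash
python3 -m crank '[{"linear":[-0.002,0.03,-0.002],"dr":[0,0,0],"hand":1},{"linear":[-0.002,0.06,-0.002],"dr":[0,0,0],"hand":1},{"linear":[-0.002,0.09,-0.002],"dr":[0,0,0],"hand":1},{"linear":[-0.002,0.11,-0.002],"dr":[0,0,0],"hand":1},{"linear":[-0.002,0.119,-0.002],"dr":[0,0,0],"hand":1},{"linear":[-0.002,0.119,-0.002],"dr":[0,0,0],"hand":1},{"linear":[-0.002,0.119,-0.002],"dr":[0,0,0],"hand":1}]' 40
python3 -m crank '[{"linear":[0,0,0],"dr":[0,0,0],"hand":0.2},{"linear":[0,0,0],"dr":[0,0,0],"hand":-0.2},{"linear":[0,0,0],"dr":[0,0,0],"hand":-0.4},{"linear":[0,0,0],"dr":[0,0,0],"hand":-0.5},{"linear":[0,0,0],"dr":[0,0,0],"hand":-1},{"linear":[0,0,0],"dr":[0,0,0],"hand":-1},{"linear":[0,0,0],"dr":[0,0,0],"hand":-1},{"linear":[0,0,0],"dr":[0,0,0],"hand":-1},{"linear":[0,0,0],"dr":[0,0,0],"hand":-1},{"linear":[0,0,0],"dr":[0,0,0],"hand":-1}]' 40
python3 to.py 0.577 -0.0775 0.081
```

```text
t: 2.95
eef_pos: [0.5779, -0.0787, 0.083]
tool_rot: [-0.034, 0.034, -0.706, 0.706]
contact_force: [0.2, 0.2, 0.7]
gripper_width: 0.996
t: 3.78
eef_pos: [0.5779, -0.078, 0.0828]
tool_rot: [-0.035, 0.034, -0.706, 0.706]
contact_force: [-1.4, -1.4, 5.8]
gripper_width: 0.16
t 3.7833 pos [ 0.57793276 -0.07802474  0.08276152] toolz [ 9.78389753e-02 -9.95202185e-01  3.82252121e-04] toolx [-9.95202156e-01 -9.78391325e-02 -4.16822835e-04] f [-1.35106798 -1.39975021  5.77897387] w 0.16013649016079184
linear [ 0.0009  0.0018 -0.0006]
yaw to go 0.013614684166168069
```

Gripped: the opening of 0.16 is about 13.6 mm, which fits the 14 mm fin. Travel should be about 0.18 m, so I'll slide most of it first.

```bash
python3 -m crank '[{"linear":[0,0,-0.007],"dr":[0,0,0],"hand":-1},{"linear":[0,0,-0.017],"dr":[0,0,0],"hand":-1},{"linear":[0,0,-0.027],"dr":[0,0,0],"hand":-1},{"linear":[0,0,-0.037],"dr":[0,0,0],"hand":-1},{"linear":[0,0,-0.047],"dr":[0,0,0],"hand":-1},{"linear":[0,0,-0.057],"dr":[0,0,0],"hand":-1},{"linear":[0,0,-0.067],"dr":[0,0,0],"hand":-1},{"linear":[0,0,-0.077],"dr":[0,0,0],"hand":-1},{"linear":[0,0,-0.082],"dr":[0,0,0],"hand":-1},{"linear":[0,0,-0.082],"dr":[0,0,0],"hand":-1}]'
python3 -m crank '[{"linear":[0,0,-0.007],"dr":[0,0,0],"hand":-1},{"linear":[0,0,-0.017],"dr":[0,0,0],"hand":-1},{"linear":[0,0,-0.027],"dr":[0,0,0],"hand":-1},{"linear":[0,0,-0.037],"dr":[0,0,0],"hand":-1},{"linear":[0,0,-0.047],"dr":[0,0,0],"hand":-1},{"linear":[0,0,-0.057],"dr":[0,0,0],"hand":-1},{"linear":[0,0,-0.067],"dr":[0,0,0],"hand":-1},{"linear":[0,0,-0.075],"dr":[0,0,0],"hand":-1},{"linear":[0,0,-0.08],"dr":[0,0,0],"hand":-1},{"linear":[0,0,-0.08],"dr":[0,0,0],"hand":-1}]'
python3 to.py 0.5603 0.1011 0.083
python3 - <<'E'
from h import *
for c in("top","side"):
    cv2.imwrite(f"pics/{c}2.png",bot.read_camera(c))
    for d in bot.place_of(c,"laser_nozzle")[:2]: print(c,d,onplane(c,d["xy"],.03))
a=cv2.imread("pics/side2.png")[150:350,100:380];b=cv2.imread("pics/top2.png")[80:280,120:400]
cv2.imwrite("pics/c2.png",np.vstack([cv2.resize(a,None,fx=1.5,fy=1.5),cv2.resize(b,None,fx=1.5,fy=1.5)]))
E
```

```text
t: 4.62
eef_pos: [0.5695, 0.0054, 0.0828]
tool_rot: [0.035, -0.035, 0.706, -0.706]
contact_force: [-3.4, 2.0, 6.7]
gripper_width: 0.157
t: 5.45
eef_pos: [0.5613, 0.0849, 0.0827]
tool_rot: [0.035, -0.035, 0.706, -0.706]
contact_force: [-3.8, 2.8, 7.3]
gripper_width: 0.16
t 5.45 pos [0.56132972 0.08488141 0.08272906] toolz [ 9.92521756e-02 -9.95062204e-01 -4.64228891e-04] toolx [-9.95062135e-01 -9.92524258e-02  5.51149319e-04] f [-3.8314414   2.7825989   7.25580761] w 0.1595849757477196
linear [-0.0006 -0.0003 -0.0162]
yaw to go 0.0949813571811332
side {'xy': [209.1, 254.2], 'score': 0.85} [0.63580275 0.09063544 0.03      ]
```

View pics/c2.png

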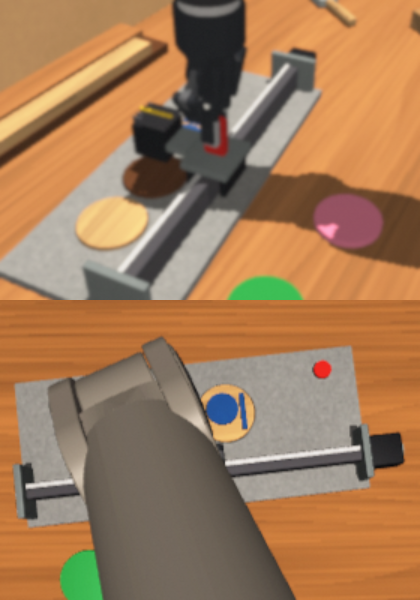

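The head is moving with the grip, and the module is now at the near edge of the walnut coaster. About 16 mm remain.

```bash
python3 -m crank '[{"linear":[0,0,-0.006],"dr":[0,0,0],"hand":-1},{"linear":[0,0,-0.012],"dr":[0,0,0],"hand":-1},{"linear":[0,0,-0.016],"dr":[0,0,0],"hand":-1},{"linear":[0,0,-0.016],"dr":[0,0,0],"hand":-1},{"linear":[0,0,-0.016],"dr":[0,0,0],"hand":-1},{"linear":[0,0,-0.016],"dr":[0,0,0],"hand":-1}]'
python3 -m crank '[{"linear":[0,0,0],"dr":[0,0,0],"hand":-0.5},{"linear":[0,0,0],"dr":[0,0,0],"hand":0},{"linear":[0,0,0],"dr":[0,0,0],"hand":0.5},{"linear":[0,0,0],"dr":[0,0,0],"hand":1},{"linear":[0,0,0],"dr":[0,0,0],"hand":1},{"linear":[0,0,0],"dr":[0,0,0],"hand":1},{"linear":[0,0,0],"dr":[0,0,0],"hand":1},{"linear":[0,0,0],"dr":[0,0,0],"hand":1}]'
python3 -m crank '[{"linear":[0,-0.02,0],"dr":[0,0,0],"hand":1},{"linear":[0,-0.05,0],"dr":[0,0,0],"hand":1},{"linear":[0,-0.09,0],"dr":[0,0,0],"hand":1},{"linear":[0,-0.13,0],"dr":[0,0,0],"hand":1},{"linear":[0,-0.13,0.04],"dr":[0,0,0],"hand":1},{"linear":[0,-0.13,0.08],"dr":[0,0,0],"hand":1},{"linear":[0,-0.13,0.12],"dr":[0,0,0],"hand":1},{"linear":[0,-0.13,0.16],"dr":[0,0,0],"hand":1},{"linear":[0,-0.13,0.2],"dr":[0,0,0],"hand":1},{"linear":[0,-0.13,0.24],"dr":[0,0,0],"hand":1}]'
python3 - <<'E'
from h import *
for c in("top","side"):
    cv2.imwrite(f"pics/{c}3.png",bot.read_camera(c))
    for n,z in(("laser_nozzle",.03),("laser_grip",.1)):
        for d in bot.place_of(c,n)[:2]: print(c,n,d,onplane(c,d["xy"],z))
a=cv2.imread("pics/side3.png")[150:350,100:380];b=cv2.imread("pics/top3.png")[80:280,120:400]
cv2.imwrite("pics/c3.png",np.vstack([cv2.resize(a,None,fx=1.5,fy=1.5),cv2.resize(b,None,fx=1.5,fy=1.5)]))
E
```

```text
t: 6.15
eef_pos: [0.5598, 0.1002, 0.0828]
tool_rot: [0.035, -0.035, 0.706, -0.706]
contact_force: [-3.5, 1.8, 7.3]
gripper_width: 0.158
t: 6.82
eef_pos: [0.5604, 0.0992, 0.0823]
tool_rot: [-0.035, 0.034, -0.706, 0.706]
contact_force: [-0.2, 0.3, -0.8]
gripper_width: 1.002
t: 7.65
eef_pos: [0.5836, -0.1416, 0.2125]
tool_rot: [-0.035, 0.034, -0.706, 0.706]
contact_force: [0.5, 0.0, -0.1]
gripper_width: 0.995
top laser_nozzle {'xy': [229.1, 160.1], 'score': 0.71} [0.63587883 0.10255188 0.03      ]
top laser_grip {'xy': [229.6, 189.7], 'score': 0.79} [0.56732555 0.09480585 0.1       ]
side laser_nozzle {'xy': [202.9, 259.0], 'score': 0.78} [0.63713765 0.10764824 0.03      ]
side laser_grip {'xy': [238.5, 239.9], 'score': 0.79} [0.55854078 0.1006598  0.1       ]
```

View pics/c3.png

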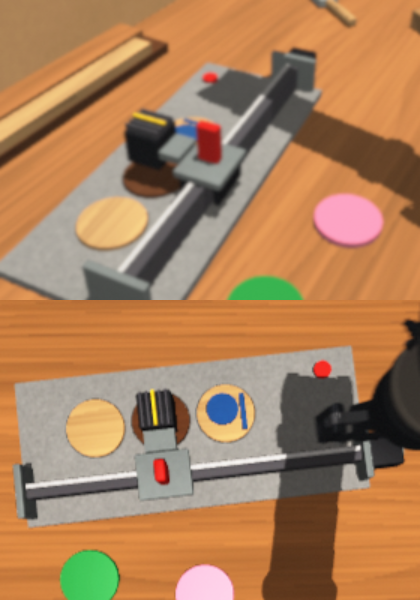

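The head stands over the walnut coaster, which is still in its nest. I'll check the centring numerically with the top camera.

```bash
python3 - <<'E'
from h import *
im=cv2.imread("pics/top3.png");r=np.array([-.0985,.9951]);w=np.array([.6388,.1088])
f=blob(im,(0,150,60),(8,255,255),(210,170,250,210));y=blob(im,(22,120,100),(35,255,255),(205,120,245,165))
P=onplane("top",f[0],.112)[:2];Q=onplane("top",y[0],.1)[:2];print(f,P,y,Q)
print("along-rail error fin,yellow (mm)",1e3*(P-w)@r,1e3*(Q-w)@r)
m=blob(im,(0,40,15),(22,255,110),(195,130,265,185));print("walnut bbox",m)
p0=blob(im,(8,60,120),(30,255,255),(160,140,206,190));print("pale",p0[0])
E
```

```text
(array([227.06338028, 193.99295775]), array([222, 186,  11,  17, 142], dtype=int32)) [0.55814779 0.09821184] (array([222.09210526, 151.56578947]), array([220, 140,   5,  24,  76], dtype=int32)) [0.6384737  0.10815519]
along-rail error fin,yellow (mm) -2.592037816141927 -0.6095146715490138
walnut bbox (array([237.09090909, 154.03030303]), array([234, 143,   8,  26,  66], dtype=int32))
pale [183.27827502 165.        ]
```

The centring error is about 1 mm, and the arm is clear of everything with no contact force.

```bash
python3 -c "
from station import bot
o=bot.get_obs();print(o['t'],o['contact_force']);print(bot.hand_in())"
```

```text
7.95 [-0.39995875  0.04303184 -0.36839429]
the job is handed in; nothing more can be done
None
```

The laser head's nozzle now stands over the walnut coaster in the middle nest, and I handed the job in at 7.95 s. I gripped the head by its red fin, slid it about 0.18 m along the rail, let go and moved the arm clear.

- **Centring:** the final top-view checks disagree slightly. The yellow line on the module puts the nozzle 0.6 mm short of the coaster's centre. The red fin reads 2.6 mm short, but part of that is probably its side face showing. The tool position at release read 1 to 2 mm short, so the real error is most likely 1 to 2 mm.
- **Single-camera nozzle readings:** the side camera put the nozzle about 1 mm short along the rail. The top camera put it about 6 mm short. I set that reading aside because its score was low (0.71) and the module hides the nozzle from above.
- **Coaster:** in the last picture it lies in its nest. A colour check of its position failed because the head hides most of it, so I judged this by eye.
- **Forces:** they stayed under about 9 N in every reading, and the arm was touching nothing at hand-in.

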